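Stand a price board and hold the clip open over its top edge

ROBOT

A 6-joint arm with a two-finger parallel gripper is mounted at the origin on the work surface. World frame = base frame: x ahead of the robot, y to its left, z up, the work surface at z = 0. Lengths are in m, angles in rad, forces in N, time in s.
With the tool pointing down it reaches from about 0.35 to 0.975 m from the base axis. Payload 4.9 kg.
Tool frame: the origin (TCP) lies midway between the tips of the shut fingers; the grasp point (between the pads) lies manip.grip_depth behind it (manip.grip_depth is the distance from the TCP to the grasp point, in m); z points along the fingers, x is the direction in which the jaws open and shut, and the axes are right-handed (so a half turn about z gives the same grasp; the last joint's range is limited). The gripper opens to 85 mm and grips with 20 to 120 N. Pads are 22 mm wide; open, the fingers measure 114 mm over their backs; the gripper's body (76 mm by 85 mm) begins 54 mm behind the grasp point. The pads swing forward as they close: fully open they stand 13 mm farther back than shut.
Start: joints at [-1.222, 0.053, 1.613, -0, 1.476, -0.119], TCP at [0.282, -0.558, 0.202] pointing down, gripper open.
Joint ranges: [-3.01, 3.01], [-1.01, 2.22], [0.06, 2.58], [-1.02, 4.17], [0.09, 2.62], [-3.14, 3.14]. Speed limits (rad/s): [2.57, 2.57, 3.14, 3.14, 3.14, 3.14].

INTERFACE

Orientations are given as a unit quaternion [w, x, y, z].
In Python, from plant import state, grab_frame, ticket, manip gives the robot as it stands.
- The arm moves only by the tool carry_out, never from a script. Its argument "moves" is a list that holds one entry, the list of rows, each a list of 7 numbers: the turn, a rotation vector about the tool's x, y, z each as a share of 5 degrees, from -1 to 1, then the shift along the tool's x, y, z each as a share of 0.04 m, from -1 to 1, then the gripper command: -1 is shut, 1 is fully open, values between are in proportion. A call has 1 to 8 rows; each row shifts and turns the commanded pose from where the row before left it, along the tool's axes as they then stand; what a row does not reach is not made up. A row lasts 1/12 s, in which the tool goes at most 41.7 mm and 7.16 degrees, less where a joint would pass 70% of its speed; a pose out of reach is approached as far as the arm can. A call with a number of a shift or a turn outside -1 to 1 is refused whole. A call with a gripper value outside its range is refused whole. The fingers move at their own pace and stop on an object; the grip force is fixed at half the most. Time passes only in rows, so rows that do not move let the fingers close. It gives the time, the measured TCP pose, the force and the opening at its end, in the units of the state.
- state(): the state, without advancing time (a new reading comes with each control period).
- grab_frame(name): name is "side" or "top" or "wrist"; returns a dict with "frame" (420x560x3 uint8, red, green, blue), "z_map" (420x560 float32, m along the optical axis (not along the pixel's ray), 0 where there is no reading), "K" (3x3 intrinsics, pixels), "k1" (the pictures are not rectified: a ray, as slopes to the right and down, at radius r is drawn at 1 + k1 r^2 times it, then the intrinsics apply), "world_from_camera" (4x4, takes a point from camera to world coordinates); the wrist camera has in their place "hand_eye" (4x4, takes a point from camera to tool coordinates, whose origin is the TCP and whose axes are the tool frame's). Camera axes: x right, y down, z forward; pixel columns grow to the right and rows downward; lengths in m; the calibration is good to about 2 mm. A picture is of the moment at which its call begins: read the wrist's pose just before it.
- ticket.job_done(): hands the job in, once; it reports no verdict.
The state is a dict: "time": time; "joint_pos": joint angles; "joint_vel": joint speeds; "joint_efforts": joint torques, N m; "tool_pos": TCP position; "tool_rot": TCP orientation; "contact_force": force on the tool from outside, world axes, zero at the start; "ft_torque": the same for the moment, N m; "gripper_width": opening from 0.0 (shut) to 1.0 (fully open).
Only numpy, scipy, OpenCV 4.12 (cv2) and the standard library are available. Lean on these libraries where they do the work, as an engineer would, in place of code of your own. Each camera call takes 0.05 s, during which the arm holds its last target.

TASK

Take the black price board out of the storage rack and stand it upright in the groove of the wooden foot on the riser, fully down and centred, and let go of it. Then take the orange spring clip off the tray's rim by squeezing its handles, and bring it handles up over the middle of the board's top edge, with one jaw on each side and clearly below the edge. Finish while still holding it there, squeezed wide open and not touching the board, so that I can slip the new ticket in; leave the white board and the two flasks where they are.

Things in the scene. Friction and masses are not known exactly. Their poses are not given: they have to be found in the camera images.
- board_center (a point): Centre of the black price board with a light wood edge: a flat rigid panel 8 mm thick (its x), 90 mm wide (its y), 90 mm high (its z, up), 0.07 kg. At the start it stands upright in one of the rack's two grooves. The faces are alike: either may look forward.
- board: The same black board; origin at the middle of its lower edge.
- white_board_center (a point): Centre of the other board, white with a red edge, same size (90 x 90 x 8 mm), standing in the rack's other groove 70 mm away. Leave it there.
- rack: Dark wood storage rack, fixed to the counter: block 150 (x) x 110 (y) x 33 mm high with two grooves along its y at x = -35 and +35 mm, each 12 mm wide, 25 mm deep, floor 8 mm above the counter. Origin at the centre of its underside. Either groove may hold the black board. Rack and tray stand left and right of the riser, either way round.
- groove (a point): Middle of the floor of the groove in the light wood foot on the riser. The groove runs along y (100 mm, open at both ends), is 10 mm wide (x), 20 mm deep, its mouth chamfered 4 mm wide on each side at 45 degrees. Floor 48 mm above the counter; the foot's top, 46 x 100 mm, is 68 mm above the counter. A board fully down has its centre 45 mm above this point.
- stand: The riser, fixed to the counter: shelf 100 (x) x 290 (y) mm, top 40 mm above the counter, with the foot at its middle and a flask near each end. Origin at the centre of its underside.
- tray: Open light wood stock tray, fixed to the counter: 130 (x) x 150 (y) x 80 mm high, walls 8 mm thick, filled with beads to 57 mm above the counter. Origin at the centre of its underside. The clip sits on its +x wall (middle of that wall at x = +61 mm).
- clip_grip (a point): Point midway between the clip's two orange handles, at the height to squeeze them: 45 mm above the pivot, 90 mm above the jaw tips, 12 mm below the handle tops. At the start z is up, x across the jaws (squeeze along it), y along the pivot pin. It belongs to the +x half, which turns 0.22 rad when fully squeezed.
- clip: The orange and black spring clip, 0.05 kg; this body is its +x half and carries the other; origin on the pivot pin. Handles 22 mm wide (y); at the start 51 mm over the outside at the squeezing height, 56 mm at the top; at the stop parallel, 30 mm over the outside. At the start the jaws grip the tray's rim, 23 mm down over it. Between the jaws nothing is lower than 7 mm below the pivot.
- clip_jaw (a joint): Opening angle of the clip, rad: 0 as it grips the 8 mm rim (jaw gap 8 mm), 0.44 at the stop (27 mm gap at the tips), about 20 mm gap at 0.28. A spring shuts it: about 7 N on each handle to start, 11 N at the stop; a firm grip of 30 to 60 N holds it against the stop.
- tip_a (a point): Lowest inner corner of the soft orange jaw pad on the clip's +x half.
- tip_b (a point): Lowest inner corner of the soft orange jaw pad on the clip's -x half.
- amber_flask_mid (a point): Loose amber glass reed diffuser standing on the +y end of the riser, 112 mm from the groove's middle: foot 52 mm across, 76 mm to its wooden collar, reeds to 140 mm above the riser's shelf. Point on its axis 35 mm above its foot.
- green_flask_mid (a point): The same flask in green on the -y end of the riser.

How it is judged:
On the way, in this order (a step that is already met when the one before it is completed fails the run):
1. the black board stands fully down and centred in the groove, let go (x of board_center in the frame of groove between -0.004 and 0.004 m and y of board_center in the frame of groove between -0.015 and 0.015 m and z of board_center in the frame of groove between 0.041 and 0.049 m and angle between the x axis of board_center and the x axis of groove, either way round below 0.12 rad and angle between board_center's own z axis and vertical below 0.14 rad and contact force between the fingers and board below 0.1 N and contact force between board and stand above 0.2 N), for 0.3 s.
2. the clip, squeezed open in the fingers, has left the tray (contact force between the fingers and clip above 3 N and value of joint clip_jaw above 0.3 rad and contact force between clip and tray below 0.1 N and distance of clip from where it was at the start of the episode above 0.04 m), for 0.2 s.
At the end, for the whole second after the job is handed in: Black board free in the groove (4 mm across, 15 mm along, 4 mm in height, turn 0.12, tilt 0.14 rad). Fingers hold the clip open over 0.3 rad, touching only them; jaw tips on opposite sides of the board, over 2 mm clear, 6 to 35 mm below its top edge, within 20 mm of its middle; all still (all of step 1 and ((x of tip_a in the frame of board_center above 0.006 m and x of tip_b in the frame of board_center below -0.006 m) or (x of tip_a in the frame of board_center below -0.006 m and x of tip_b in the frame of board_center above 0.006 m)) and y of tip_a in the frame of board_center between -0.02 and 0.02 m and z of tip_a in the frame of board_center between 0.01 and 0.039 m and y of tip_b in the frame of board_center between -0.02 and 0.02 m and z of tip_b in the frame of board_center between 0.01 and 0.039 m and contact force between the fingers and clip above 3 N and value of joint clip_jaw above 0.3 rad and contact force between clip and board below 0.1 N and contact force between clip and stand below 0.1 N and contact force between clip and tray below 0.1 N and linear speed of each of clip, board below 0.02 m/s); the arm keeps its last pose, push and grip.
It fails at once if the white board is pulled or knocked (moved over 15 mm) (distance of white_board_center from where it was at the start of the episode above 0.015 m).
It fails at once if a flask is shifted over 15 mm or knocked over (distance of any of amber_flask_mid, green_flask_mid from where it was at the start of the episode above 0.015 m).
It also fails if it takes over 67 s, if anything falls off the work surface, if the arm or the gripper's body presses on something with over 40 N, if the wrist force passes 120 N, or if a joint passes its speed limit or range.

## Working session

There is one attempt and no reset: what is moved stays moved. The work goes in short steps, Python scripts to look and compute and a tool call to move; the robot and the scene stay as the last step left them, time stands still between calls to the robot, and variables do not carry over. Pictures are saved under pics/ and viewed, and the job is handed in when it is done.

Besides the shell and the picture viewer there is one more tool, called after ">>>" as a command line: name --argument value ..., lists and objects as JSON in quotes. carry_out: Moves the arm, as the interface text tells. Shift numbers are shares of 0.04 m and turn numbers shares of 5 degrees, none past 1 either way. Its arguments: {"type":"object","properties":{"moves":{"type":"array"}},"required":["moves"]}

```bash
ls; mkdir -p pics
cat > h.py <<'E'
import numpy as np, cv2, pickle
from plant import state, grab_frame, ticket, manip
from scipy.spatial.transform import Rotation as R
def T_tool(s=None):
    s=s or state(); q=s['tool_rot']; T=np.eye(4)
    T[:3,:3]=R.from_quat([q[1],q[2],q[3],q[0]]).as_matrix(); T[:3,3]=s['tool_pos']; return T
def cap(name,fn=None):
    s=state(); f=grab_frame(name); f=dict(f)
    f['W']=T_tool(s)@np.array(f['hand_eye']) if name=='wrist' else np.array(f['world_from_camera'])
    if fn: cv2.imwrite('pics/'+fn+'.png',f['frame'][:,:,::-1]); pickle.dump(f,open('pics/'+fn+'.pkl','wb'))
    return f
def load(fn): return pickle.load(open('pics/'+fn+'.pkl','rb'))
def rays(f,uv):
    uv=np.atleast_2d(np.array(uv,float)); K=np.array(f['K']); d=(uv-[K[0,2],K[1,2]])/[K[0,0],K[1,1]]
    n=d.copy()
    for _ in range(20): n=d/(1+f['k1']*(n**2).sum(1,keepdims=True))
    return np.c_[n,np.ones(len(n))]
def plane(f,uv,z):
    r=rays(f,uv)@f['W'][:3,:3].T; o=f['W'][:3,3]; return o+r*((z-o[2])/r[:,2])[:,None]
def cloud(f):
    h,w=f['z_map'].shape; v,u=np.mgrid[:h,:w]; r=rays(f,np.c_[u.ravel(),v.ravel()])
    p=r*f['z_map'].ravel()[:,None]; p=p@f['W'][:3,:3].T+f['W'][:3,3]; p[f['z_map'].ravel()==0]=np.nan
    return p.reshape(h,w,3)
def proj(f,P):
    P=np.atleast_2d(P); c=(P-f['W'][:3,3])@f['W'][:3,:3]; n=c[:,:2]/c[:,2:]; n=n*(1+f['k1']*(n**2).sum(1,keepdims=True))
    K=np.array(f['K']); return n*[K[0,0],K[1,1]]+[K[0,2],K[1,2]]
E
python3 - <<'E'
from h import *
print(state(), [a for a in dir(manip) if a[0]!='_'], manip.grip_depth)
for n in ['side','top','wrist']:
    f=cap(n,n+'0'); print(n,f['W'].round(3).tolist(),f['k1'],np.array(f['K']).round(1).tolist())
E
```

```text
pics
{'time': 0.0, 'joint_pos': array([-1.22204233e+00,  5.33520752e-02,  1.61429155e+00, -4.03767075e-06,
        1.47598991e+00, -1.18955749e-01]), 'joint_vel': array([ 0.00169455,  0.00161633,  0.00242626, -0.00096157,  0.00127282,
        0.001217  ]), 'joint_efforts': array([-4.98311729e-04, -3.93678367e+01, -3.70177746e+01, -1.57986365e-04,
        7.19801828e-03, -4.77651071e-06]), 'tool_pos': array([ 0.28156749, -0.55722291,  0.2009675 ]), 'tool_rot': array([-6.32505117e-04,  8.51716506e-01, -5.24001863e-01, -8.00777401e-04]), 'contact_force': array([-0.0323651 ,  0.8206367 ,  0.53213524]), 'ft_torque': array([-0.01274225,  0.02980094, -0.03930929]), 'gripper_width': 0.9984063175504976} ['IKError', 'grip_depth'] 0.0187
side [[-0.787, -0.427, 0.445, 0.174], [-0.617, 0.54, -0.573, 0.503], [0.005, -0.725, -0.688, 0.703], [0.0, 0.0, 0.0, 1.0]] 0.01551430954679953 [[426.6, 0.0, 278.0], [0.0, 426.6, 207.3], [0.0, 0.0, 1.0]]
top [[0.026, -0.994, 0.109, 0.407], [-1.0, -0.027, -0.011, 0.032], [0.014, -0.109, -0.994, 1.401], [0.0, 0.0, 0.0, 1.0]] -0.04217205457201175 [[514.1, 0.0, 278.6], [0.0, 514.1, 209.5], [0.0, 0.0, 1.0]]
wrist [[0.45, -0.862, -0.232, 0.34], [-0.893, -0.435, -0.116, -0.528], [-0.001, 0.26, -0.966, 0.373], [0.0, 0.0, 0.0, 1.0]] -0.026213717252786834 [[302.8, 0.0, 276.6], [0.0, 302.8, 210.4], [0.0, 0.0, 1.0]]
```

View pics/side0.png

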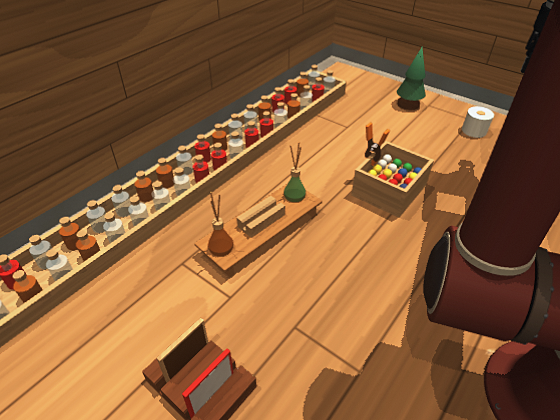

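View pics/top0.png

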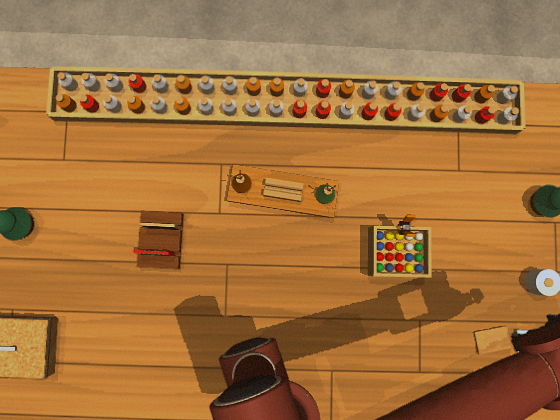

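View pics/wrist0.png

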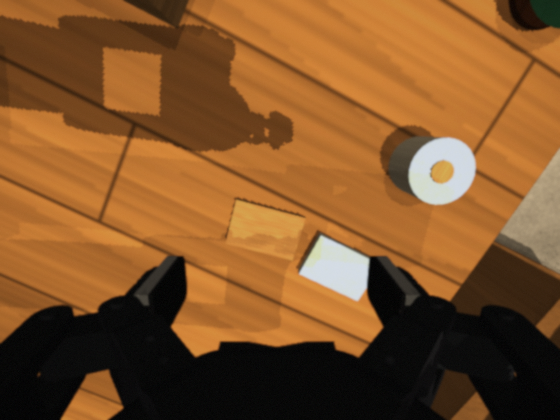

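```bash
cat > m1.py <<'E'
from h import *
for n in ['top0','side0']:
    f=load(n); P=cloud(f); g=f['frame'].astype(int)
    X,Y,Z=P[...,0],P[...,1],P[...,2]
    def rect(name,m):
        p=P[m][:,:2].astype(np.float32)
        if len(p)<8: print(name,len(p)); return
        r=cv2.minAreaRect(p); print(n,name,len(p),np.round(r[0],4),np.round(r[1],4),round(r[2],2),'z',np.median(P[m][:,2]).round(4))
    box=lambda x0,x1,y0,y1,z0,z1:(X>x0)&(X<x1)&(Y>y0)&(Y<y1)&(Z>z0)&(Z<z1)
    hsv=cv2.cvtColor(f['frame'],cv2.COLOR_RGB2HSV); H,S,V=hsv[...,0],hsv[...,1],hsv[...,2]
    rect('rack',box(.2,.55,.2,.5,.02,.045))
    rect('rackboards',box(.2,.55,.2,.5,.075,.115))
    ys=box(.2,.55,.2,.5,.09,.108)
    rect('black',ys&(X>0.36)); rect('white',ys&(X<0.36))
    rect('shelf',box(.4,.65,-.15,.2,.03,.047))
    rect('foot',box(.4,.65,-.06,.12,.06,.074))
    rect('tray',box(.2,.5,-.5,-.15,.074,.086))
    rect('clip',box(.3,.55,-.5,-.15,.1,.2))
    rect('clip12-15',box(.3,.55,-.5,-.15,.13,.17))
E
python3 m1.py
```

```text
top0 rack 1955 [0.4687 0.3336] [0.1103 0.1506] 88.62 z 0.0331
top0 rackboards 261 [0.4682 0.3327] [0.0994 0.0793] 87.43 z 0.0977
top0 black 239 [0.4683 0.3331] [0.0985 0.0792] 87.43 z 0.0982
white 0
top0 shelf 2364 [0.6078 0.008 ] [0.2908 0.1005] 82.65 z 0.0402
top0 foot 588 [0.6125 0.0401] [0.165  0.0471] 82.42 z 0.0675
top0 tray 486 [ 0.4435 -0.3038] [0.1529 0.1115] 89.95 z 0.0798
top0 clip 213 [ 0.5131 -0.3046] [0.0519 0.0266] 0.97 z 0.1297
top0 clip12-15 106 [ 0.5133 -0.3044] [0.052  0.0228] 1.88 z 0.1539
side0 rack 3885 [0.4683 0.3322] [0.1105 0.1523] 88.57 z 0.0326
side0 rackboards 1403 [0.4672 0.3319] [0.1014 0.08  ] 88.76 z 0.094
side0 black 860 [0.4678 0.332 ] [0.1011 0.079 ] 88.76 z 0.0971
white 0
side0 shelf 2491 [0.6063 0.0066] [0.292  0.1014] 82.97 z 0.0391
side0 foot 740 [0.6108 0.0374] [0.164  0.0487] 82.91 z 0.0663
side0 tray 543 [ 0.4425 -0.3039] [0.1146 0.1567] 0.32 z 0.0787
side0 clip 290 [ 0.5117 -0.3056] [0.0244 0.054 ] 88.2 z 0.1308
side0 clip12-15 149 [ 0.5116 -0.3051] [0.0226 0.0539] 89.27 z 0.1463
```

>>> carry_out --moves '[[[0,0,-1,0,0,-0.25,0],[0,0,-1,0,0,-0.25,0],[0,0,-1,0,0,-0.25,0],[0,0,-1,0,0,-0.25,0],[0,0,-1,0,0,-0.25,0],[0,0,-1,0,0,0,0],[0,0,-1,0,0,0,0],[0,0,-1,0,0,0,0]]]'

```text
time: 0.82
tool_pos: [0.2818, -0.5577, 0.2521]
tool_rot: [-0.0, 0.98, -0.199, -0.0]
contact_force: [-0.1, -0.5, -0.6]
gripper_width: 0.501
```

>>> carry_out --moves '[[[0,0,-1,0,0,0,0],[0,0,-1,0,0,0,0],[0,0,-1,0,0,0,0],[0,0,-1,0,0,0,0],[0,0,-0.36,0,0,0,0]]]'

```text
time: 1.23
tool_pos: [0.2818, -0.5576, 0.2517]
tool_rot: [-0.0, 1.0, -0.01, -0.0]
contact_force: [0.4, -0.1, 1.5]
gripper_width: 0.501
```

>>> carry_out --moves '[[[0,0,0,0.22,-0.97,0,0],[0,0,0,0.22,-0.97,0,0],[0,0,0,0.22,-0.97,0,0],[0,0,0,0.22,-0.97,0,0],[0,0,0,0.22,-0.97,0,0],[0,0,0,0.22,-0.97,0,0],[0,0,0,0.22,-0.97,0,0],[0,0,0,0.22,-0.97,0,0]]]'

```text
time: 1.9
tool_pos: [0.3596, -0.2473, 0.2519]
tool_rot: [-0.0, 1.0, -0.013, 0.0]
contact_force: [0.5, 0.0, 0.5]
gripper_width: 0.498
```

>>> carry_out --moves '[[[0,0,0,0.22,-0.97,0,0],[0,0,0,0.22,-0.97,0,0],[0,0,0,0.22,-0.97,0,0],[0,0,0,0.22,-0.97,0,0],[0,0,0,0.22,-0.97,0,0],[0,0,0,0.22,-0.97,0,0],[0,0,0,0.22,-0.97,0,0],[0,0,0,0.22,-0.97,0,0]]]'

```text
time: 2.57
tool_pos: [0.4376, 0.0615, 0.2521]
tool_rot: [0.0, 1.0, -0.012, 0.0]
contact_force: [1.4, -0.9, 0.9]
gripper_width: 0.497
```

>>> carry_out --moves '[[[0,0,0,0.22,-0.97,0,0],[0,0,0,0.22,-0.97,0,0],[0,0,0,0.22,-0.97,0,0],[0,0,0,0.22,-0.97,0,0],[0,0,0,0.22,-0.97,0,0],[0,0,0,0.22,-0.97,0,0],[0,0,0,0.22,-0.97,0,0]]]'

```text
time: 3.15
tool_pos: [0.5058, 0.3314, 0.2517]
tool_rot: [0.0, 1.0, -0.012, -0.0]
contact_force: [0.6, 0.4, 0.7]
gripper_width: 0.499
```

```bash
cat > m2.py <<'E'
from h import *
import sys
P=cloud(load('top0'));Q=cloud(load('side0'))
for nm,P in (('top',P),('side',Q)):
    X,Y,Z=P[...,0],P[...,1],P[...,2]
    for z0 in (.05,.092):
        m=(X>.48)&(X<.53)&(Y>.25)&(Y<.42)&(Z>z0)&(Z<.11); p=P[m]
        r=cv2.minAreaRect(p[:,:2].astype(np.float32)); print(nm,z0,m.sum(),p[:,:2].mean(0),r, p[:,2].max())
E
python3 m2.py; python3 -c "
from h import *
T=T_tool();print(T.round(4),state()['time'],state()['gripper_width']);cap('wrist','w1')"
```

```text
top 0.05 160 [0.50225768 0.32301359] ((0.5032037496566772, 0.32565221190452576), (0.08838195353746414, 0.008480197750031948), 88.4590072631836) 0.10528050218691987
top 0.092 111 [0.50327567 0.32575716] ((0.5033382773399353, 0.3260350525379181), (0.08760928362607956, 0.008231723681092262), 88.4590072631836) 0.10528050218691987
side 0.05 1106 [0.49997018 0.32781705] ((0.5021424293518066, 0.32507655024528503), (0.0898522138595581, 0.009958751499652863), 88.76116180419922) 0.10019952410594735
side 0.092 362 [0.5017616  0.32681264] ((0.502202033996582, 0.32515275478363037), (0.08897958695888519, 0.009842892177402973), 88.76116180419922) 0.10019952410594735
[[ 9.997e-01 -2.380e-02 -5.000e-04  5.058e-01]
 [-2.380e-02 -9.997e-01 -4.000e-04  3.314e-01]
 [-5.000e-04  4.000e-04 -1.000e+00  2.517e-01]
 [ 0.000e+00  0.000e+00  0.000e+00  1.000e+00]] 3.15 0.4985505461088084
```

View pics/w1.png

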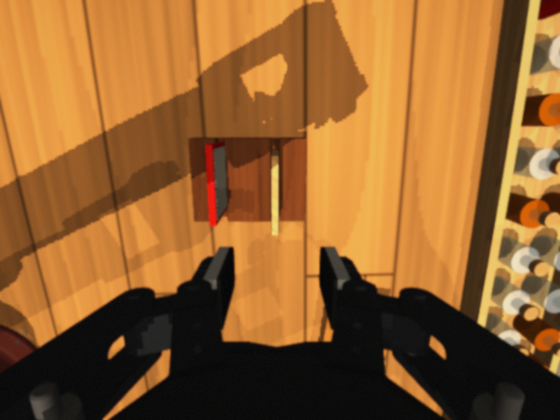

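```bash
cat > m3.py <<'E'
from h import *
f=load('w1'); P=cloud(f); X,Y,Z=P[...,0],P[...,1],P[...,2]
m=(X>.48)&(X<.53)&(Y>.25)&(Y<.42)&(Z>.085)&(Z<.115)
print(m.sum(),cv2.minAreaRect(P[m][:,:2].astype(np.float32)),np.median(P[m],0))
hsv=cv2.cvtColor(f['frame'],cv2.COLOR_RGB2HSV); 
mm=(hsv[...,0]>15)&(hsv[...,0]<35)&(hsv[...,2]>150); mm[:, :262]=0; mm[:,290:]=0; mm[:138]=0; mm[240:]=0
n,l,st,_=cv2.connectedComponentsWithStats(mm.astype(np.uint8)); k=1+st[1:,4].argmax(); v,u=np.where(l==k); print(st[k])
p=plane(f,np.c_[u,v],.098); print(cv2.minAreaRect(p[:,:2].astype(np.float32)),p.mean(0))
E
python3 m3.py
```

```text
639 ((0.5027995109558105, 0.32529565691947937), (0.08988561481237411, 0.007991665042936802), 88.36831665039062) [0.50272568 0.32704558 0.09846141]
[270 160  10  77 590]
((0.5019996762275696, 0.3220817744731903), (0.08606486022472382, 0.010095788165926933), 89.49270629882812) [0.50265689 0.32144817 0.098     ]
```

>>> carry_out --moves '[[[0,0,0.04,-0.035,0.08,0.6,0],[0,0,0,-0.035,0.07,0.6,0],[0,0,0,0,0,0.6,0],[0,0,0,0,0,0.6,0],[0,0,0,0,0,0.6,0],[0,0,0,0,0,0.6,0],[0,0,0,0,0,0.6,0],[0,0,0,0,0,0.55,0]]]'

```text
time: 3.87
tool_pos: [0.5023, 0.323, 0.0603]
tool_rot: [0.0, 1.0, -0.014, -0.001]
contact_force: [0.3, -0.2, 0.2]
gripper_width: 0.501
```

>>> carry_out --moves '[[[0,0,0,0,0,0,0],[0,0,0,0,0,0,-1],[0,0,0,0,0,0,-1],[0,0,0,0,0,0,-1],[0,0,0,0,0,0,-1],[0,0,0,0,0,0,-1],[0,0,0,0,0,0,-1]]]'

```text
time: 4.45
tool_pos: [0.5045, 0.3242, 0.0646]
tool_rot: [-0.001, 1.0, -0.014, 0.002]
contact_force: [-0.1, -0.6, 6.4]
gripper_width: 0.06
```

```bash
cat > m4.py <<'E'
from h import *
f=load('w1')
# foot and groove from top/side with tight box
from math import *
for n in ['top0','side0']:
    f=load(n); P=cloud(f); X,Y,Z=P[...,0],P[...,1],P[...,2]
    m=(X>.5)&(X<.7)&(Y>-.055)&(Y<.07)&(Z>.06)&(Z<.074)
    n_,l,st,_=cv2.connectedComponentsWithStats(m.astype(np.uint8));print(n,st[1:,4])
    print(cv2.minAreaRect(P[m][:,:2].astype(np.float32)))
print(T_tool().round(4)); cap('side','s1'); cap('wrist','w2')
E
python3 m4.py
```

```text
top0 [267 268]
((0.6081723570823669, 0.007828578352928162), (0.0997987762093544, 0.0471477136015892), 82.4243392944336)
side0 [359 332]
((0.6069405674934387, 0.00678599625825882), (0.10220062732696533, 0.04873688891530037), 82.91275024414062)
[[ 0.9996 -0.0278  0.0036  0.5045]
 [-0.0278 -0.9996  0.0017  0.3242]
 [ 0.0036 -0.0018 -1.      0.0646]
 [ 0.      0.      0.      1.    ]]
```

View pics/s1.png

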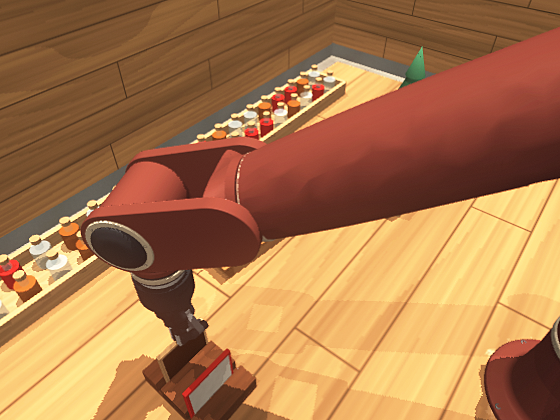

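View pics/w2.png

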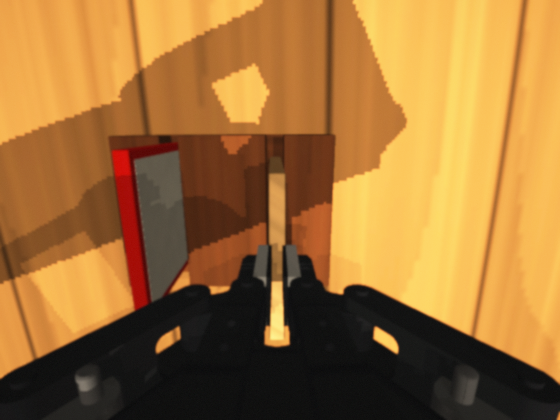

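>>> carry_out --moves '[[[0,0,0,0,0,-0.3,-1],[0,0,0,0,0,-0.5,-1],[0,0,0,0,0,-0.7,-1],[0,0,0,0,0,-0.7,-1],[0,0,0,0,0,-0.8,-1],[0,0,0,0,0,-0.8,-1],[0,0,0,0,0,-0.8,-1],[0,0,0,0,0,-0.5,-1]]]'

```text
time: 5.22
tool_pos: [0.5036, 0.3238, 0.2711]
tool_rot: [-0.001, 1.0, -0.014, 0.002]
contact_force: [0.7, 0.6, 1.0]
gripper_width: 0.06
```

```bash
cat > m5.py <<'E'
from h import *
print(T_tool().round(4),state()['gripper_width'],state()['contact_force']); cap('side','s2'); cap('wrist','w3')
E
python3 m5.py
```

```text
[[ 0.9996 -0.0278  0.0044  0.5036]
 [-0.0278 -0.9996  0.0021  0.3238]
 [ 0.0044 -0.0023 -1.      0.2711]
 [ 0.      0.      0.      1.    ]] 0.06035234259286094 [0.72603777 0.64049076 0.9735339 ]
```

View pics/s2.png

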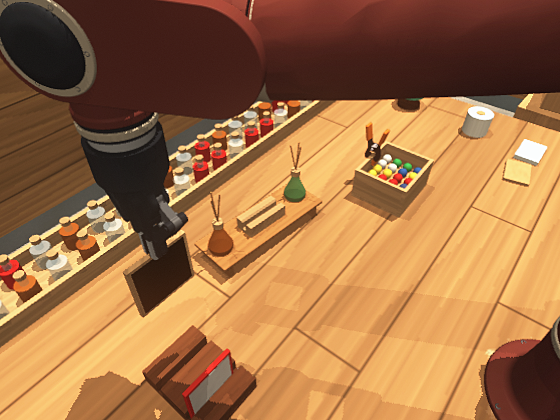

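View pics/w3.png

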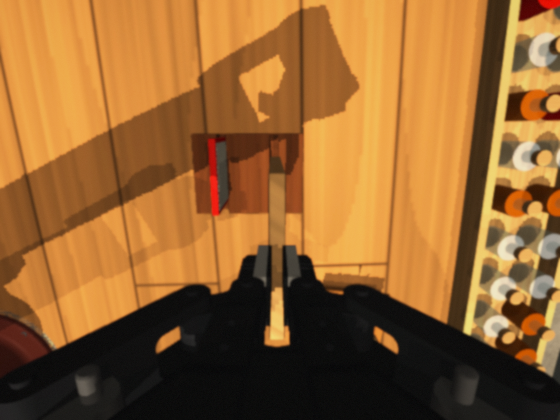

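```bash
cat > m6.py <<'E'
from h import *
import sys
s,w=sys.argv[1],sys.argv[2]
T=T_tool(); Ti=np.linalg.inv(T)
for n in (s,w):
    f=load(n); P=cloud(f); t=P@Ti[:3,:3].T+Ti[:3,3]
    m=(abs(t[...,0])<.015)&(abs(t[...,1])<.075)&(t[...,2]>-.05)&(t[...,2]<.11)
    if n==w: m[250:]=0
    hsv=cv2.cvtColor(f['frame'],cv2.COLOR_RGB2HSV)
    p=t[m]
    print(n,len(p),p.min(0).round(4),p.max(0).round(4),np.median(p,0).round(4))
    if n==s:
        q=p[(p[:,2]>.01)]; c=q.mean(0); print('normal',np.linalg.svd(q-c)[2][2].round(4),c.round(4))
        r=cv2.minAreaRect(p[p[:,2]>-.06][:,1:].astype(np.float32)); print(r)
        print('y-range at z bands',[(z,q[(abs(q[:,2]-z)<.004)][:,1].min().round(4),q[(abs(q[:,2]-z)<.004)][:,1].max().round(4)) for z in (.02,.035,.05,.06)])
        print('bottom', [(y,q[abs(q[:,1]-y)<.005][:,2].max().round(4)) for y in (-.03,-.015,0,.015,.03)])
    else:
        u=cv2.fitLine(p[:,:2].astype(np.float32),cv2.DIST_L2,0,.01,.01).ravel();print('line',u)
        z=cv2.fitLine(p[:,1:].astype(np.float32),cv2.DIST_L2,0,.01,.01).ravel();print('yz',z)
E
python3 m6.py s2 w3
```

```text
s2 3296 [-0.015  -0.0457 -0.05  ] [0.0081 0.0445 0.0602] [-0.006  -0.008   0.0056]
normal [-0.9998 -0.0056 -0.017 ] [-0.0064 -0.0039  0.0333]
((-0.00061841681599617, 0.0051631443202495575), (0.11030535399913788, 0.09009840339422226), 89.77127838134766)
y-range at z bands [(0.02, np.float64(-0.0454), np.float64(0.0439)), (0.035, np.float64(-0.0453), np.float64(0.0442)), (0.05, np.float64(-0.0453), np.float64(0.0443)), (0.06, np.float64(-0.0443), np.float64(0.043))]
bottom [(-0.03, np.float64(0.0587)), (-0.015, np.float64(0.0582)), (0, np.float64(0.058)), (0.015, np.float64(0.0582)), (0.03, np.float64(0.0586))]
w3 1639 [-0.0096 -0.0467 -0.0431] [ 0.0088 -0.0086  0.0491] [-0.0006 -0.0304 -0.0364]
line [ 5.2590882e-03  9.9998617e-01 -4.8558475e-04 -2.9740496e-02]
yz [ 0.57842004 -0.8157391  -0.0297405  -0.03211353]
```

>>> carry_out --moves '[[[0,0,0.6,0,0,0,-1],[0,0,0.55,0,0,0,-1],[0,0,0,0.2,0.4,0,-1],[0,0,0,0.4,0.8,0,-1],[0,0,0,0.45,0.95,0,-1],[0,0,0,0.45,0.95,0,-1],[0,0,0,0.45,0.95,0,-1],[0,0,0,0.45,0.95,0,-1]]]'

```text
time: 5.98
tool_pos: [0.5714, 0.1124, 0.2645]
tool_rot: [0.0, 0.998, -0.064, -0.001]
contact_force: [1.4, 0.1, -0.5]
gripper_width: 0.064
```

>>> carry_out --moves '[[[0,0,0,0.45,0.95,0,-1],[0,0,0,0.43,0.9,0,-1],[0,0,0,0.32,0.65,0,-1],[0,0,0,0,0,0,-1],[0,0,0,0,0,0,-1]]]'

```text
time: 6.4
tool_pos: [0.6061, 0.008, 0.2642]
tool_rot: [-0.0, 0.998, -0.065, -0.002]
contact_force: [-0.1, 0.7, -0.5]
gripper_width: 0.058
```

```bash
cat > m7.py <<'E'
from h import *
print(T_tool().round(4),state()['gripper_width'],state()['contact_force'],state()['time']); cap('side','s3'); f=cap('wrist','w4')
P=cloud(f); X,Y,Z=P[...,0],P[...,1],P[...,2]
for a,b in ((.06,.074),(.036,.044)):
    m=(X>.5)&(X<.7)&(Y>-.16)&(Y<.16)&(Z>a)&(Z<b)
    if a>.05: m&=(Y>-.06)&(Y<.075)
    print(m.sum(),cv2.minAreaRect(P[m][:,:2].astype(np.float32)),np.median(P[m][:,2]))
E
python3 m7.py; python3 m6.py s3 w4
```

```text
[[ 9.914e-01 -1.307e-01 -3.400e-03  6.061e-01]
 [-1.307e-01 -9.914e-01  7.000e-04  8.000e-03]
 [-3.400e-03 -3.000e-04 -1.000e+00  2.642e-01]
 [ 0.000e+00  0.000e+00  0.000e+00  1.000e+00]] 0.05800773160775781 [-0.10944194  0.66397569 -0.47445862] 6.4
1764 ((0.6071323752403259, 0.005920972675085068), (0.10024921596050262, 0.04610724002122879), 82.33026123046875) 0.06851318307323226
9303 ((0.6085712313652039, 0.018575742840766907), (0.26312941312789917, 0.10084184259176254), 82.30499267578125) 0.04049902626819307
s3 1779 [-0.015  -0.0465 -0.0498] [0.0149 0.046  0.0584] [-0.0041 -0.0068  0.0059]
normal [-0.9998 -0.0161 -0.0125] [-0.0043 -0.0039  0.0331]
((-0.0003065727651119232, 0.004258926957845688), (0.1082187071442604, 0.09252294898033142), 89.90237426757812)
y-range at z bands [(0.02, np.float64(-0.0465), np.float64(0.0438)), (0.035, np.float64(-0.046), np.float64(0.046)), (0.05, np.float64(-0.0452), np.float64(0.0435)), (0.06, np.float64(-0.0443), np.float64(0.0447))]
bottom [(-0.03, np.float64(0.0576)), (-0.015, np.float64(0.0584)), (0, np.float64(0.0577)), (0.015, np.float64(0.0566)), (0.03, np.float64(0.0576))]
w4 1638 [-0.0097 -0.0457 -0.0403] [ 0.0085 -0.0079  0.0532] [-0.0007 -0.0295 -0.0333]
line [ 3.5503590e-03  9.9999368e-01 -6.3591526e-04 -2.8785620e-02]
yz [ 0.5597264  -0.8286775  -0.02878562 -0.02889075]
```

View pics/s3.png

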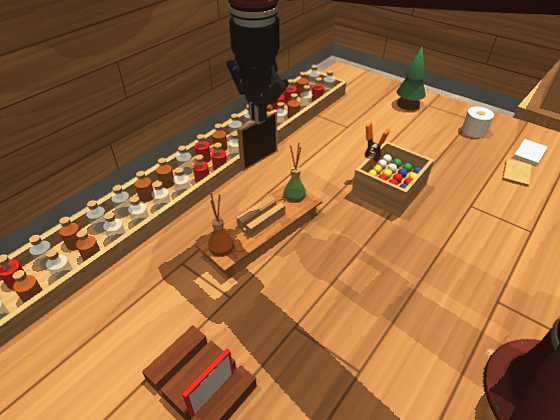

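View pics/w4.png

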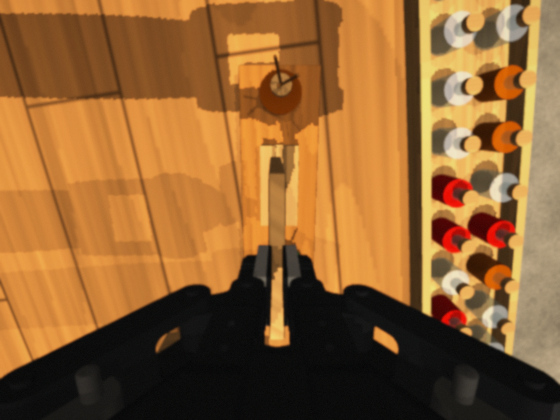

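>>> carry_out --moves '[[[0,0,0,0.05,0.035,0.5,-1],[0,0,0,0,0,0.6,-1],[0,0,0,0,0,0.6,-1],[0,0,0,0,0,0.6,-1],[0,0,0,0,0,0.5,-1],[0,0,0,0,0,0.2,-1],[0,0,0,0,0,0,-1],[0,0,0,0,0,0,-1]]]'

```text
time: 7.17
tool_pos: [0.6085, 0.0086, 0.1465]
tool_rot: [-0.0, 0.998, -0.063, -0.0]
contact_force: [0.7, -0.1, -0.5]
gripper_width: 0.062
```

```bash
cat > m8.py <<'E'
from h import *
print(T_tool().round(4),state()['contact_force'],state()['time']); f=cap('side','s4')
c=f['frame'][150:270,200:330]; cv2.imwrite('pics/s4c.png',cv2.resize(c,None,fx=5,fy=5,interpolation=cv2.INTER_CUBIC)[:,:,::-1])
E
python3 m8.py
```

```text
[[ 9.920e-01 -1.265e-01 -2.000e-04  6.085e-01]
 [-1.265e-01 -9.920e-01  1.000e-04  8.600e-03]
 [-2.000e-04 -1.000e-04 -1.000e+00  1.465e-01]
 [ 0.000e+00  0.000e+00  0.000e+00  1.000e+00]] [ 0.74710029 -0.07890386 -0.50202963] 7.1667
```

View pics/s4c.png

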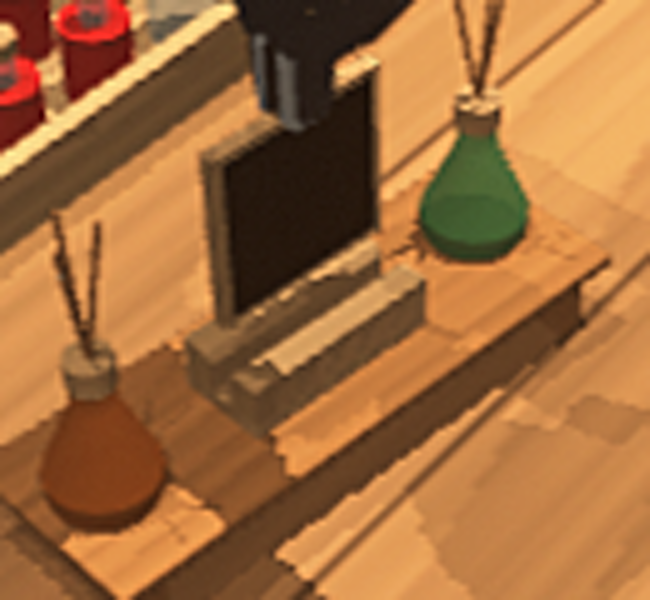

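```bash
cat > m9.py <<'E'
from h import *
import sys
f=load(sys.argv[1]); P=cloud(f)
yaw=np.radians(-7.45); c=np.array([.6068,.0068]); ex=np.array([np.cos(yaw),np.sin(yaw)]); ey=np.array([-ex[1],ex[0]])
x=(P[...,:2]-c)@ex; y=(P[...,:2]-c)@ey; Z=P[...,2]
m=(abs(x)<.03)&(abs(y)<.055)&(Z>.055)&(Z<.074); q=np.c_[x[m],y[m]]; print('foot x',np.percentile(q[:,0],[1,99]),'y',np.percentile(q[:,1],[1,99]))
for zb in (.085,.095,.105,.115,.125):
    m=(abs(x)<.03)&(abs(y)<.055)&(abs(Z-zb)<.005); q=x[m]; print(zb,m.sum(), np.percentile(q,[3,30,50,97]).round(4), np.percentile(y[m],[1,99]).round(4) if m.sum() else '')
E
python3 m9.py s4
```

```text
foot x [-0.02350201  0.02230669] y [-0.04873468  0.05026297]
0.085 11 [-0.0035 -0.0029 -0.0024  0.0001] [-0.0347  0.0475]
0.095 114 [-0.0053 -0.0042 -0.0037  0.0012] [-0.0389  0.0484]
0.105 123 [-0.0054 -0.0041 -0.0036 -0.0013] [-0.0403  0.049 ]
0.115 130 [-0.005  -0.004  -0.0035  0.0004] [-0.0402  0.0485]
0.125 134 [-0.0049 -0.0037 -0.0033  0.0018] [-0.0399  0.0487]
```

>>> carry_out --moves '[[[0,0,0,-0.01,0.07,0.2,-1],[0,0,0,0,0,0.2,-1],[0,0,0,0,0,0.1,-1],[0,0,0,0,0,0.1,-1],[0,0,0,0,0,0,-1]]]'

```text
time: 7.63
tool_pos: [0.6073, 0.0049, 0.1209]
tool_rot: [-0.0, 0.998, -0.064, -0.001]
contact_force: [0.2, 0.3, -0.4]
gripper_width: 0.06
```

>>> carry_out --moves '[[[0,0,0,0,0,0.1,-1],[0,0,0,0,0,0.1,-1],[0,0,0,0,0,0.1,-1],[0,0,0,0,0,0.1,-1],[0,0,0,0,0,0,-1]]]'

```text
time: 8.05
tool_pos: [0.6072, 0.005, 0.1049]
tool_rot: [-0.0, 0.998, -0.064, -0.001]
contact_force: [0.3, -0.8, -0.3]
gripper_width: 0.058
```

```bash
sed -i "s/'s4'/'s5'/;s/s4c/s5c/" m8.py; python3 m8.py; python3 m9.py s5
```

```text
[[ 9.918e-01 -1.280e-01 -1.700e-03  6.072e-01]
 [-1.280e-01 -9.918e-01  3.000e-04  5.000e-03]
 [-1.800e-03 -0.000e+00 -1.000e+00  1.049e-01]
 [ 0.000e+00  0.000e+00  0.000e+00  1.000e+00]] [ 0.29651669 -0.82554228 -0.33820869] 8.05
foot x [-0.02334139  0.02307869] y [-0.04883656  0.05055544]
0.085 115 [-0.0053 -0.0042 -0.0039 -0.0017] [-0.0438  0.0455]
0.095 117 [-0.0055 -0.0041 -0.0037  0.    ] [-0.0433  0.0451]
0.105 131 [-0.0053 -0.004  -0.0035  0.0007] [-0.0437  0.0446]
0.115 124 [-0.0049 -0.004  -0.0036 -0.0005] [-0.0434  0.0451]
0.125 114 [-0.0051 -0.0041 -0.0035  0.    ] [-0.0432  0.0449]
```

View pics/s5c.png

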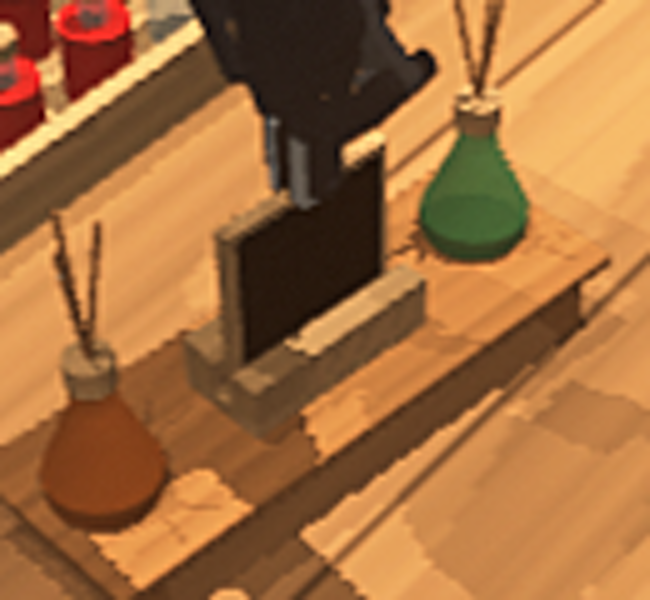

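>>> carry_out --moves '[[[0,0,0,0,0,0.04,-1],[0,0,0,0,0,0.04,-1],[0,0,0,0,0,0,-1],[0,0,0,0,0,0,-1]]]'

```text
time: 8.43
tool_pos: [0.609, 0.0047, 0.1047]
tool_rot: [0.0, 0.998, -0.064, 0.001]
contact_force: [-0.4, -0.4, 6.8]
gripper_width: 0.061
```

>>> carry_out --moves '[[[0,0,0,0,0,-0.03,-1],[0,0,0,0,0,0,-0.4],[0,0,0,0,0,0,-0.2],[0,0,0,0,0,0,0],[0,0,0,0,0,0,0]]]'

```text
time: 8.85
tool_pos: [0.6075, 0.005, 0.1037]
tool_rot: [-0.0, 0.998, -0.064, -0.0]
contact_force: [-0.1, -0.5, -1.2]
gripper_width: 0.501
```

>>> carry_out --moves '[[[0,0,0,0,0,-0.3,0],[0,0,0,0,0,-0.5,0],[0,0,0,0,0,-0.7,0],[0,0,0,0,0,-0.8,0.5],[0,0,0,0,0,-0.8,1],[0,0,0,0,0,-0.7,1],[0,0,0,0,0,0,1]]]'

```text
time: 9.43
tool_pos: [0.6112, 0.0046, 0.2659]
tool_rot: [0.0, 0.998, -0.064, 0.007]
contact_force: [-0.6, -0.5, 1.6]
gripper_width: 0.997
```

```bash
sed -i "s/'s5'/'s6'/;s/s5c/s6c/" m8.py; python3 m8.py; python3 m9.py s6
python3 - <<'E'
from h import *
f=cap('wrist','w5'); P=cloud(f)
X,Y,Z=P[...,0],P[...,1],P[...,2]
m=(X>.58)&(X<.64)&(Y>-.06)&(Y<.07)&(Z>.125)&(Z<.15)
print(m.sum(),cv2.minAreaRect(P[m][:,:2].astype(np.float32)),np.median(P[m][:,2]))
m=(X>.55)&(X<.67)&(Y>-.06)&(Y<.075)&(Z>.06)&(Z<.074)
print(m.sum(),cv2.minAreaRect(P[m][:,:2].astype(np.float32)))
E
```

```text
[[ 9.917e-01 -1.278e-01  1.360e-02  6.112e-01]
 [-1.278e-01 -9.918e-01 -1.500e-03  4.600e-03]
 [ 1.370e-02 -2.000e-04 -9.999e-01  2.659e-01]
 [ 0.000e+00  0.000e+00  0.000e+00  1.000e+00]] [-0.58667091 -0.52868758  1.58336508] 9.4333
foot x [-0.02338757  0.02294744] y [-0.04914944  0.05011212]
0.085 115 [-0.005  -0.0041 -0.0036  0.0003] [-0.0428  0.0448]
0.095 115 [-0.0052 -0.0042 -0.0039  0.0003] [-0.0431  0.0449]
0.105 126 [-0.0053 -0.0042 -0.0039  0.001 ] [-0.0434  0.0454]
0.115 126 [-0.0051 -0.0042 -0.0036 -0.0012] [-0.043  0.045]
0.125 121 [-0.0051 -0.004  -0.0034 -0.0014] [-0.0422  0.0445]
769 ((0.6063995361328125, 0.006115514785051346), (0.0901191309094429, 0.008339890278875828), 82.23713684082031) 0.13842066977863088
2322 ((0.6070896983146667, 0.006086681038141251), (0.09984558820724487, 0.046064604073762894), 82.32341766357422)
```

View pics/s6c.png

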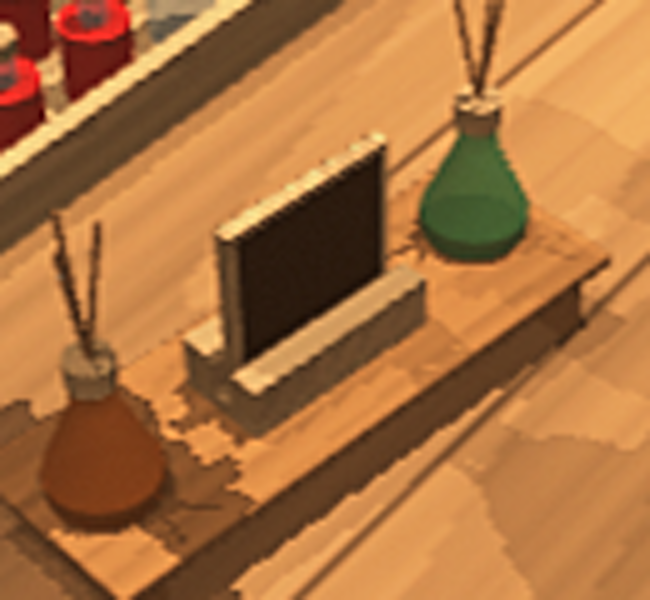

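View pics/w5.png

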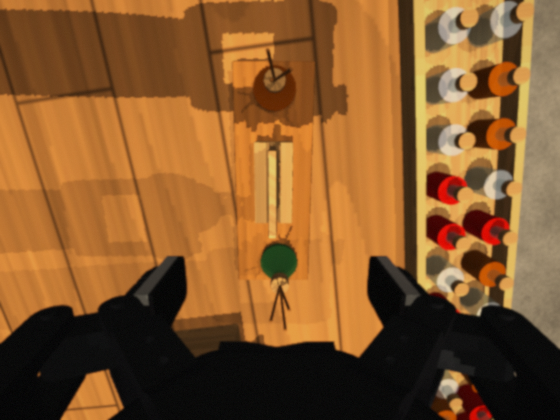

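>>> carry_out --moves '[[[0,0,-0.76,0,0,-0.3,1],[0,0,-0.76,0,0,-0.3,1],[0,0,0,-0.15,0.5,0,1],[0,0,0,-0.28,0.9,0,1],[0,0,0,-0.3,0.93,0,1],[0,0,0,-0.3,0.93,0,1],[0,0,0,-0.3,0.93,0,1],[0,0,0,-0.3,0.93,0,1]]]'

```text
time: 10.2
tool_pos: [0.5419, -0.2012, 0.2782]
tool_rot: [-0.001, 1.0, 0.002, -0.001]
contact_force: [-0.3, -0.7, 1.0]
gripper_width: 0.998
```

>>> carry_out --moves '[[[0,0,0,-0.3,0.93,0,1],[0,0,0,-0.3,0.93,0,1],[0,0,0,-0.25,0.75,0,1],[0,0,0,0,0,0,1],[0,0,0,0,0,0,1],[0,0,0,0,0,0,1]]]'

```text
time: 10.7
tool_pos: [0.5097, -0.304, 0.2787]
tool_rot: [-0.001, 1.0, 0.002, -0.001]
contact_force: [-0.1, 0.4, 0.4]
gripper_width: 1.001
```

```bash
cat > m10.py <<'E'
from h import *
print(T_tool().round(4),state()['contact_force'],state()['time']); 
for n,g in (('wrist','w6'),('side','s7')):
    f=cap(n,g); P=cloud(f); X,Y,Z=P[...,0],P[...,1],P[...,2]
    b=(X>.46)&(X<.56)&(Y>-.35)&(Y<-.26)
    for z0,z1 in ((.10,.112),(.115,.125),(.125,.135),(.135,.145),(.145,.155),(.155,.17)):
        m=b&(Z>z0)&(Z<z1); q=P[m]
        if len(q)>5: print(g,z0,len(q),np.percentile(q,[2,98],axis=0)[:,:2].round(4).tolist(),cv2.minAreaRect(q[:,:2].astype(np.float32))[0::2])
    m=b&(Z>.1); print('max z',np.nanmax(Z[m]))
    m=(X>.36)&(X<.53)&(Y>-.42)&(Y<-.2)&(Z>.075)&(Z<.085); print('tray',cv2.minAreaRect(P[m][:,:2].astype(np.float32)))
f=load('s7');c=f['frame'][100:210,330:450]; cv2.imwrite('pics/s7c.png',cv2.resize(c,None,fx=5,fy=5,interpolation=cv2.INTER_CUBIC)[:,:,::-1])
E
python3 m10.py
```

```text
[[ 1.      0.0042 -0.0018  0.5097]
 [ 0.0042 -1.      0.002  -0.304 ]
 [-0.0018 -0.002  -1.      0.2787]
 [ 0.      0.      0.      1.    ]] [-0.14258282  0.39952479  0.37281441] 10.7
w6 0.1 321 [[0.5036, -0.3166], [0.5221, -0.2948]] ((0.5144108533859253, -0.30584365129470825), 10.281461715698242)
w6 0.115 61 [[0.5005, -0.3143], [0.5256, -0.2964]] ((0.5136220455169678, -0.30569565296173096), 0.4376257658004761)
w6 0.125 107 [[0.4953, -0.3157], [0.5309, -0.2953]] ((0.5135751962661743, -0.30553093552589417), 0.057368628680706024)
w6 0.135 114 [[0.4928, -0.3161], [0.5322, -0.2954]] ((0.5122745633125305, -0.305775910615921), 89.73036193847656)
w6 0.145 136 [[0.4899, -0.3149], [0.5348, -0.2954]] ((0.5122396945953369, -0.3055952489376068), 0.08838611841201782)
w6 0.155 326 [[0.4864, -0.3157], [0.5392, -0.2962]] ((0.5128193497657776, -0.30608636140823364), 89.96873474121094)
max z 0.4118476126644155
tray ((0.4574456810951233, -0.30496442317962646), (0.14299215376377106, 0.1500859260559082), 0.014049254357814789)
s7 0.1 82 [[0.4984, -0.3158], [0.5241, -0.2945]] ((0.5112099647521973, -0.30551257729530334), 73.62834167480469)
s7 0.115 31 [[0.4919, -0.3127], [0.5288, -0.2959]] ((0.5109144449234009, -0.3041299879550934), 1.8577553033828735)
s7 0.125 45 [[0.4894, -0.3137], [0.5332, -0.2944]] ((0.5114999413490295, -0.30379122495651245), 87.7925796508789)
s7 0.135 43 [[0.487, -0.3148], [0.5341, -0.2945]] ((0.5106362700462341, -0.30483925342559814), 2.579432249069214)
s7 0.145 47 [[0.4847, -0.3133], [0.5364, -0.2944]] ((0.5103589296340942, -0.3033009469509125), 84.12519073486328)
s7 0.155 34 [[0.4849, -0.3146], [0.5374, -0.2942]] ((0.5111789703369141, -0.3033706247806549), 3.000933885574341)
max z 0.4479150718911472
tray ((0.4568486511707306, -0.30519920587539673), (0.14385004341602325, 0.1553701013326645), 0.2817382216453552)
```

View pics/w6.png

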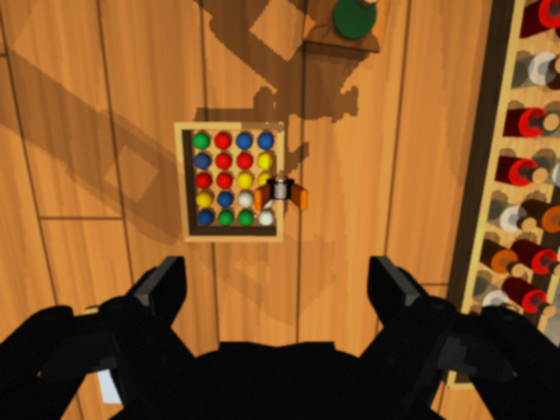

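View pics/s7c.png

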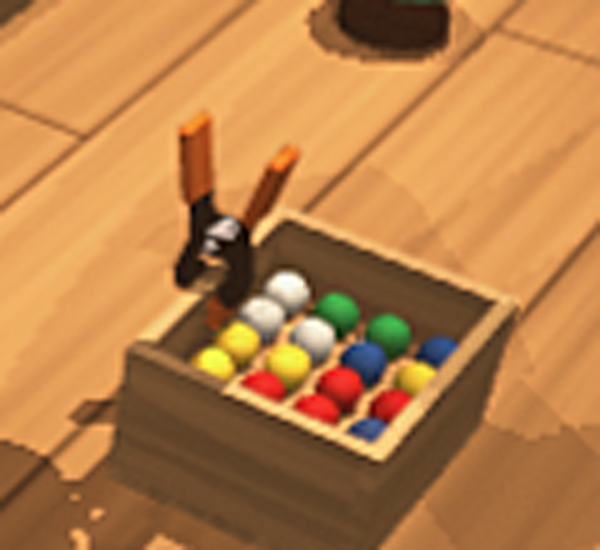

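>>> carry_out --moves '[[[0,0,0,0.08,0.045,0.5,1],[0,0,0,0,0,0.7,1],[0,0,0,0,0,0.7,1],[0,0,0,0,0,0.7,1],[0,0,0,0,0,0.6,1],[0,0,0,0,0,0.4,1],[0,0,0,0,0,0.12,1],[0,0,0,0,0,0,1]]]'

```text
time: 11.47
tool_pos: [0.5127, -0.3046, 0.1295]
tool_rot: [-0.001, 1.0, 0.003, -0.001]
contact_force: [0.0, -1.0, 0.0]
gripper_width: 1.005
```

```bash
cat > m11.py <<'E'
from h import *
import sys
print(T_tool().round(4),state()['contact_force'],state()['gripper_width'],state()['time']); 
cap('wrist','w'+sys.argv[1]); f=cap('side','s'+sys.argv[1])
c=f['frame'][60:210,300:450]; cv2.imwrite('pics/s%sc.png'%sys.argv[1],cv2.resize(c,None,fx=4,fy=4,interpolation=cv2.INTER_CUBIC)[:,:,::-1])
E
python3 m11.py 8
```

```text
[[ 1.      0.0061 -0.0029  0.5127]
 [ 0.0061 -1.      0.0023 -0.3046]
 [-0.0028 -0.0023 -1.      0.1295]
 [ 0.      0.      0.      1.    ]] [ 0.01714986 -1.01575694  0.00730668] 1.0046246214585837 11.4667
```

View pics/w8.png

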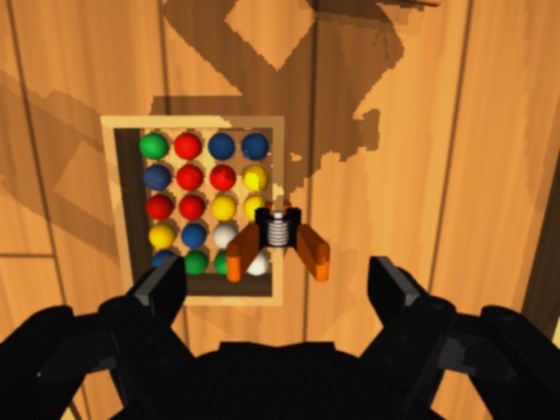

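View pics/s8c.png

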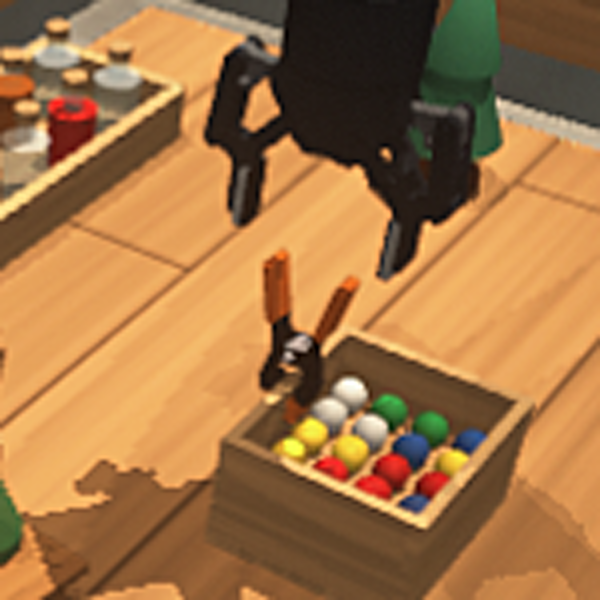

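Run:
```python
from h import *
f=load('s8'); P=cloud(f); X,Y,Z=P[...,0],P[...,1],P[...,2]
for x0,x1 in ((.44,.478),(.48,.512),(.512,.545),(.548,.59)):
    m=(X>x0)&(X<x1)&(Y>-.33)&(Y<-.28)&(Z>.1)&(Z<.24); q=P[m]
    print(x0,len(q),np.percentile(q[:,2],[0,1,5,50,95,100]).round(4),q[:,:2].mean(0))
    if x0>.5 or x0<.46:
        h=np.histogram(q[:,2],bins=np.arange(.1,.24,.01)); print(h[0])
for p in ([.555,-.305,.1425],[.540,-.305,.159],[.470,-.305,.1425],[.555,-.305,.16]): print(p,(proj(f,p)-[300,60])*4)
```

```text
0.44 331 [0.1731 0.1751 0.1822 0.2223 0.2385 0.24  ] [ 0.46071006 -0.30015166]
[ 0  0  0  0  0  0  0 12 31 37 32 33 97]
0.48 165 [0.1002 0.1006 0.1032 0.141  0.2388 0.2397] [ 0.49458195 -0.30096331]
0.512 197 [0.1006 0.1016 0.1041 0.1376 0.2378 0.24  ] [ 0.52598584 -0.30187227]
[35 21 21 27 29 31  0  0  0  0  0  0  0]
0.548 278 [0.1748 0.1753 0.179  0.217  0.2368 0.2398] [ 0.56398956 -0.29977232]
[ 0  0  0  0  0  0  0 17 33 37 36 30 80]
[0.555, -0.305, 0.1425] [[240.86537516 266.80113815]]
[0.54, -0.305, 0.159] [[267.15830589 251.42663415]]
[0.47, -0.305, 0.1425] [[370.38709157 317.53614814]]
[0.555, -0.305, 0.16] [[244.97600908 241.3371881 ]]
```

Run:
```python
from h import *
# s5: closed, TCP (.6072,.005,.1049); s6 open TCP (.6112,.0046,.2659); s3 closed z .2642 tcp .6061,.008
def chk(n,c,dmin,dmax,tz):
    f=load(n); P=cloud(f); d=P-np.array([c[0],c[1],0]); x=d[...,0]*.9917-d[...,1]*.128; y=d[...,0]*.128+d[...,1]*.9917; Z=P[...,2]
    m=(abs(x)>dmin)&(abs(x)<dmax)&(abs(y)<.02)&(Z>tz-.04)&(Z<tz+.08); q=Z[m]-tz
    print(n,m.sum(),np.percentile(q,[0,1,5,50]).round(4)); print(np.histogram(q,bins=np.arange(-.04,.085,.01))[0])
chk('s5',(.6072,.005),.0075,.03,.1049)
chk('s3',(.6061,.008),.0075,.03,.2642)
chk('s6',(.6112,.0046),.03,.07,.2659)
f=load('s5'); P=cloud(f); hsv=cv2.cvtColor(f['frame'],cv2.COLOR_RGB2HSV)
for v in range(185,196): print(v,[tuple(P[v,u].round(3)) for u in (256,260,263)])
```

```text
s5 280 [-0.04   -0.0399 -0.039   0.0427]
[100   1   0   0   0   0   1  25  37  41  21  54]
s3 309 [0.0279 0.0297 0.0345 0.0569]
[ 0  0  0  0  0  0  4 38 65 66 42 94]
s6 466 [0.0393 0.0423 0.0446 0.0623]
[  0   0   0   0   0   0   0   1  73 126 138 128]
185 [(np.float64(0.61), np.float64(0.014), np.float64(0.144)), (np.float64(0.599), np.float64(0.015), np.float64(0.151)), (np.float64(0.592), np.float64(0.013), np.float64(0.153))]
186 [(np.float64(nan), np.float64(nan), np.float64(nan)), (np.float64(0.599), np.float64(0.015), np.float64(0.149)), (np.float64(0.592), np.float64(0.013), np.float64(0.151))]
187 [(np.float64(0.611), np.float64(0.014), np.float64(0.139)), (np.float64(0.6), np.float64(0.014), np.float64(0.145)), (np.float64(0.592), np.float64(0.014), np.float64(0.149))]
188 [(np.float64(0.611), np.float64(0.014), np.float64(0.136)), (np.float64(0.599), np.float64(0.015), np.float64(0.143)), (np.float64(0.592), np.float64(0.013), np.float64(0.146))]
189 [(np.float64(0.609), np.float64(0.016), np.float64(0.136)), (np.float64(0.6), np.float64(0.014), np.float64(0.14)), (np.floa
[... 438 characters left out ...]
 np.float64(0.021), np.float64(0.134)), (np.float64(0.604), np.float64(0.009), np.float64(0.125)), (np.float64(0.603), np.float64(0.001), np.float64(0.12))]
193 [(np.float64(0.604), np.float64(0.022), np.float64(0.131)), (np.float64(0.603), np.float64(0.011), np.float64(0.125)), (np.float64(0.602), np.float64(0.002), np.float64(0.119))]
194 [(np.float64(0.605), np.float64(0.021), np.float64(0.128)), (np.float64(0.605), np.float64(0.009), np.float64(0.12)), (np.float64(0.603), np.float64(0.002), np.float64(0.116))]
195 [(np.float64(0.605), np.float64(0.021), np.float64(0.125)), (np.float64(0.604), np.float64(0.01), np.float64(0.118)), (np.float64(0.603), np.float64(0.002), np.float64(0.113))]
```

Run:
```python
from h import *
for n in ('w8','w2'):
    f=load(n); f=dict(f); he=np.array(f['hand_eye']); f['W']=he; t=cloud(f)
    m=(abs(t[...,0])<.075)&(abs(t[...,1])<.014)&(t[...,2]>-.12)&(t[...,2]<.02); m[330:]=0
    hsv=cv2.cvtColor(f['frame'],cv2.COLOR_RGB2HSV); m&=(hsv[...,1]<80)|(hsv[...,2]<60)
    for s in (-1,1):
        mm=m&(t[...,0]*s>(.038 if n=='w8' else .0045)); q=t[mm]; print(n,s,len(q),np.percentile(q[:,2],[50,90,95,99,100]).round(4), np.percentile(q[:,0],[1,50,99]).round(4))
```

```text
w8 -1 4970 [-0.0854 -0.055  -0.0503 -0.045  -0.0425] [-0.0728 -0.0472 -0.0407]
w8 1 4935 [-0.087  -0.0558 -0.0511 -0.0463 -0.0439] [0.0398 0.0461 0.0723]
w2 -1 6449 [-0.081  -0.0073  0.0055  0.0166  0.0199] [-0.0682 -0.0305 -0.0048]
w2 1 4619 [-0.0853 -0.0585 -0.0489 -0.0391 -0.0329] [0.0046 0.0257 0.046 ]
```

Run:
```python
from h import *
f=load('s8'); P=cloud(f); X,Y,Z=P[...,0],P[...,1],P[...,2]
m=(X>.48)&(X<.545)&(Y>-.35)&(Y<-.26)&(Z>.16)&(Z<.3); print('palm z hist above clip',np.histogram(Z[m],bins=np.arange(.16,.30,.01)))
```

```text
palm z hist above clip (array([  0,   0,   0,   0,   0,   0,   1,  74, 110, 124, 157,  80,  38]), array([0.16, 0.17, 0.18, 0.19, 0.2 , 0.21, 0.22, 0.23, 0.24, 0.25, 0.26,
       0.27, 0.28, 0.29]))
```

>>> carry_out --moves '[[[0,0,0,0,0.03,0.3,1],[0,0,0,0,0,0.3,1],[0,0,0,0,0,0.2,1],[0,0,0,0,0,0,1]]]'

```text
time: 11.9
tool_pos: [0.5117, -0.3066, 0.0964]
tool_rot: [-0.001, 1.0, 0.002, -0.002]
contact_force: [0.3, 0.1, 0.6]
gripper_width: 0.998
```

```bash
python3 m11.py 9
```

```text
[[ 1.      0.0043 -0.0037  0.5117]
 [ 0.0043 -1.      0.0029 -0.3066]
 [-0.0037 -0.0029 -1.      0.0964]
 [ 0.      0.      0.      1.    ]] [0.26821431 0.05573132 0.58573393] 0.9976931354302953 11.9
```

View pics/w9.png

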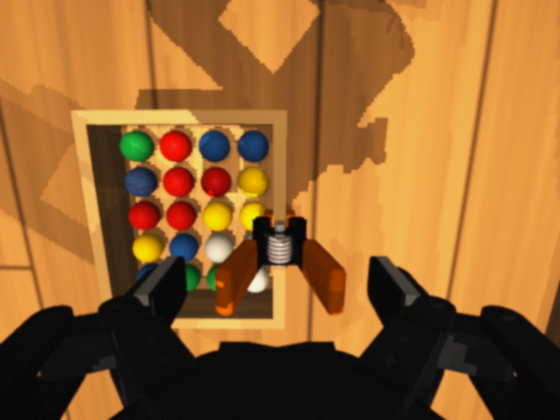

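View pics/s9c.png

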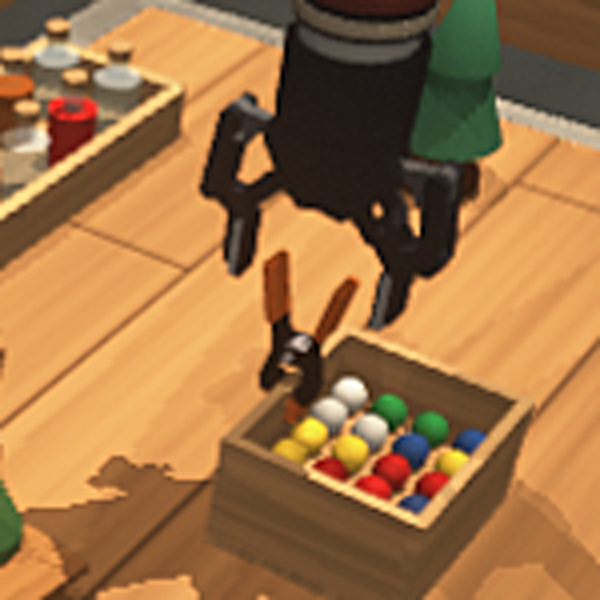

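>>> carry_out --moves '[[[0,0,0,0.02,-0.02,0,0],[0,0,0,0,0,0,0],[0,0,0,0,0,0,-0.4],[0,0,0,0,0,0,-1],[0,0,0,0,0,0,-1],[0,0,0,0,0,0,-1],[0,0,0,0,0,0,-1]]]'

```text
time: 12.58
tool_pos: [0.5175, -0.3092, 0.1039]
tool_rot: [0.003, 1.0, 0.002, 0.004]
contact_force: [2.5, -1.0, 8.2]
gripper_width: 0.331
```

```bash
python3 m11.py 10
```

```text
[[ 1.      0.0044  0.0086  0.5175]
 [ 0.0045 -1.     -0.0059 -0.3092]
 [ 0.0086  0.006  -0.9999  0.1039]
 [ 0.      0.      0.      1.    ]] [ 2.47081684 -1.01380204  8.21175233] 0.33095810888796523 12.5833
```

View pics/w10.png

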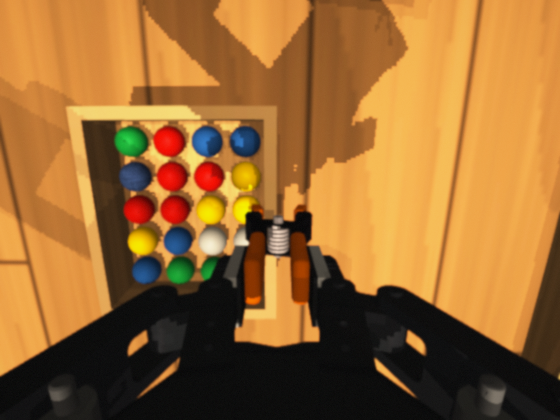

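View pics/s10c.png

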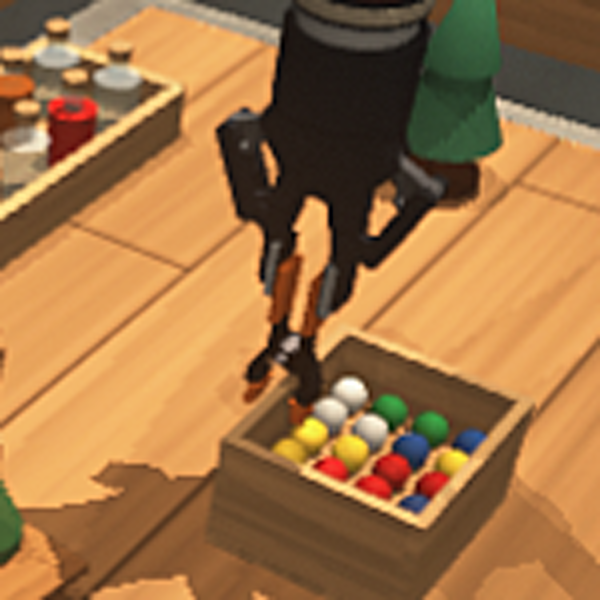

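>>> carry_out --moves '[[[0,0,0,0,0,-0.3,-1],[0,0,0,0,0,-0.4,-1],[0,0,0,0,0,-0.5,-1],[0,0,0,0,0,-0.6,-1],[0,0,0,0,0,-0.7,-1],[0,0,0,0,0,-0.7,-1],[0,0,0,0,0,-0.5,-1],[0,0,0,0,0,0,-1]]]'

```text
time: 13.35
tool_pos: [0.5159, -0.3084, 0.2543]
tool_rot: [0.003, 1.0, 0.002, 0.004]
contact_force: [0.1, -0.1, 1.4]
gripper_width: 0.329
```

>>> carry_out --moves '[[[0,0,0,0,0,0,-1],[0,0,0,0,0,0,-1],[0,0,0,0,0,0,-1]]]'

```text
time: 13.6
tool_pos: [0.5131, -0.3062, 0.2451]
tool_rot: [-0.001, 1.0, 0.002, -0.002]
contact_force: [-0.7, -0.1, -0.5]
gripper_width: 0.33
```

```bash
python3 m11.py 11
python3 - <<'E'
from h import *
T=T_tool(); Ti=np.linalg.inv(T)
for n in ('s11','w11'):
    f=load(n); P=cloud(f); t=P@Ti[:3,:3].T+Ti[:3,3]
    hsv=cv2.cvtColor(f['frame'],cv2.COLOR_RGB2HSV)
    o=(hsv[...,0]>3)&(hsv[...,0]<18)&(hsv[...,1]>150)&(abs(t[...,0])<.04)&(abs(t[...,1])<.03)&(t[...,2]>-.09)&(t[...,2]<.08)
    for a,b in ((-.09,-.02),(-.02,.08)):
        m=o&(t[...,2]>a)&(t[...,2]<b); q=t[m]
        if len(q): print(n,a,len(q),np.percentile(q,[1,50,99],axis=0).round(4).tolist())
    for s in (-1,1):
        m=o&(t[...,2]>-.02)&(t[...,0]*s>0); q=t[m]
        if len(q): print('   jaw',s,len(q),np.percentile(q,[2,50,98],axis=0).round(4).tolist())
E
```

```text
[[ 1.      0.0044 -0.0031  0.5131]
 [ 0.0044 -1.      0.0024 -0.3062]
 [-0.0031 -0.0024 -1.      0.2451]
 [ 0.      0.      0.      1.    ]] [-0.68322688 -0.13441085 -0.54535985] 0.3302771540563821 13.6
s11 -0.09 182 [[-0.0167, -0.0139, -0.0545], [0.0061, -0.0094, -0.0376], [0.0234, 0.0078, -0.0201]]
s11 -0.02 189 [[-0.0234, -0.0133, -0.0191], [-0.0086, -0.0081, 0.027], [0.0195, 0.0092, 0.0484]]
   jaw -1 104 [[-0.0234, -0.0132, -0.0183], [-0.0158, -0.0086, 0.0229], [-0.0037, 0.0086, 0.0473]]
   jaw 1 85 [[0.005, -0.0133, -0.0187], [0.0109, -0.0071, 0.0302], [0.0196, 0.008, 0.0483]]
w11 -0.09 3110 [[-0.0368, -0.0127, -0.0863], [0.0058, -0.0071, -0.0535], [0.0357, 0.0111, -0.0215]]
w11 -0.02 489 [[-0.0212, -0.0125, -0.0198], [0.0072, -0.0106, 0.0238], [0.0228, 0.009, 0.046]]
   jaw -1 209 [[-0.0215, -0.0123, -0.0199], [-0.0131, -0.0107, 0.0258], [-0.0048, 0.0088, 0.0449]]
   jaw 1 280 [[0.0039, -0.0123, -0.0192], [0.0153, -0.0105, 0.0231], [0.0228, 0.0087, 0.0439]]
```

View pics/s11.png

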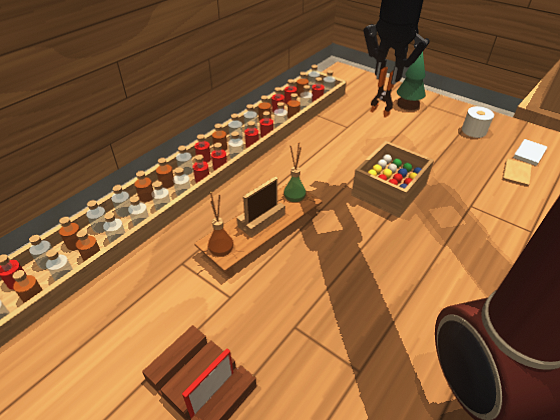

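View pics/w11.png

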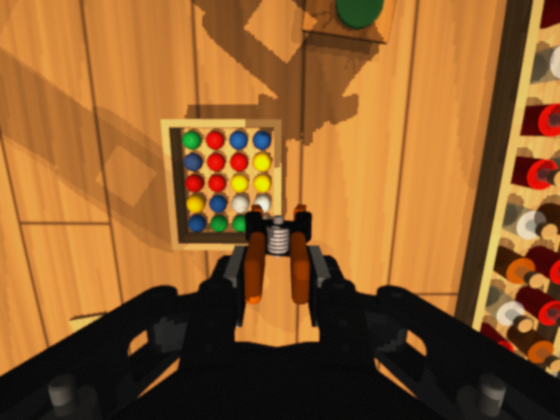

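>>> carry_out --moves '[[[0,0,0.8,0,0,-0.4,-1],[0,0,0.8,0,0,-0.4,-1],[0,0,0,0.06,-0.4,0,-1],[0,0,0,0.12,-0.75,0,-1],[0,0,0,0.15,-0.95,0,-1],[0,0,0,0.15,-0.95,0,-1],[0,0,0,0.15,-0.95,0,-1],[0,0,0,0.15,-0.95,0,-1]]]'

```text
time: 14.37
tool_pos: [0.5714, -0.1131, 0.2782]
tool_rot: [-0.0, 0.998, -0.068, -0.001]
contact_force: [0.2, -0.5, -0.9]
gripper_width: 0.331
```

>>> carry_out --moves '[[[0,0,0,0.15,-0.95,0,-1],[0,0,0,0.15,-0.9,0,-1],[0,0,0,0.12,-0.75,0,-1],[0,0,0,0.07,-0.45,0,-1],[0,0,0,0,0,0,-1],[0,0,0,0,0,0,-1],[0,0,0,0,0,0,-1],[0,0,0,0,0,0,-1]]]'

```text
time: 15.03
tool_pos: [0.6072, 0.0022, 0.2789]
tool_rot: [0.0, 0.998, -0.068, -0.0]
contact_force: [0.0, -0.1, -0.5]
gripper_width: 0.327
```

```bash
cat > m12.py <<'E'
from h import *
import sys
k=sys.argv[1]
T=T_tool(); Ti=np.linalg.inv(T); print(T.round(4),state()['gripper_width'],state()['contact_force'],state()['time'])
for n in ('side','wrist'):
    f=cap(n,n[0]+k); P=cloud(f); X,Y,Z=P[...,0],P[...,1],P[...,2]; t=P@Ti[:3,:3].T+Ti[:3,3]
    m=(X>.57)&(X<.65)&(Y>-.06)&(Y<.07)&(Z>.128)&(Z<.146)
    m2=m&(abs(t[...,0])<.03)
    if m2.sum()>10: print(n,'board top',m2.sum(),cv2.minAreaRect(P[m2][:,:2].astype(np.float32)),np.median(P[m2][:,2]),'tool',np.median(t[m2],0))
    m=(X>.55)&(X<.67)&(Y>-.06)&(Y<.075)&(Z>.06)&(Z<.074)
    if m.sum()>10: print('foot',m.sum(),cv2.minAreaRect(P[m][:,:2].astype(np.float32)))
    hsv=cv2.cvtColor(f['frame'],cv2.COLOR_RGB2HSV)
    o=(hsv[...,0]>3)&(hsv[...,0]<18)&(hsv[...,1]>150)&(abs(t[...,0])<.04)&(abs(t[...,1])<.03)&(t[...,2]>.02)&(t[...,2]<.055)
    for s in (-1,1):
        q=t[o&(t[...,0]*s>0)]
        if len(q)>3: print('   jaw',s,len(q),np.percentile(q,[2,50,98],axis=0).round(4).tolist())
f=load('s'+k); c=f['frame'][120:270,200:350]; cv2.imwrite('pics/s%sc.png'%k,cv2.resize(c,None,fx=4,fy=4,interpolation=cv2.INTER_CUBIC)[:,:,::-1])
E
python3 m12.py 12
```

```text
[[ 9.907e-01 -1.362e-01 -8.000e-04  6.072e-01]
 [-1.362e-01 -9.907e-01 -3.000e-04  2.200e-03]
 [-8.000e-04  4.000e-04 -1.000e+00  2.789e-01]
 [ 0.000e+00  0.000e+00  0.000e+00  1.000e+00]] 0.32707524265966675 [ 0.01594218 -0.10042605 -0.52021002] 15.0333
side board top 222 ((0.6067917943000793, 0.00715034082531929), (0.08997287601232529, 0.011538317427039146), 82.55210876464844) 0.13568579027292554 tool [-0.00383095 -0.00702578  0.1432605 ]
foot 513 ((0.6068677306175232, 0.006806857883930206), (0.10140936821699142, 0.048412930220365524), 81.8168716430664)
   jaw -1 73 [[-0.0217, -0.0129, 0.0316], [-0.0176, -0.0084, 0.0409], [-0.0116, 0.0068, 0.0486]]
   jaw 1 78 [[0.0112, -0.0127, 0.0262], [0.0136, -0.0059, 0.0384], [0.0209, 0.0074, 0.0486]]
wrist board top 540 ((0.6072006225585938, 0.014845600351691246), (0.07276151329278946, 0.007543071638792753), 82.17090606689453) 0.13845605323057444 tool [-0.00105542 -0.01457702  0.14048429]
foot 2076 ((0.6067379713058472, 0.00617198646068573), (0.09998305141925812, 0.045552387833595276), 82.87744140625)
   jaw -1 189 [[-0.0221, -0.0119, 0.0204], [-0.0165, -0.0104, 0.0311], [-0.0101, 0.006, 0.0457]]
   jaw 1 169 [[0.0117, -0.0119, 0.0207], [0.0172, -0.0106, 0.0314], [0.0231, 0.0063, 0.0449]]
```

View pics/s12c.png

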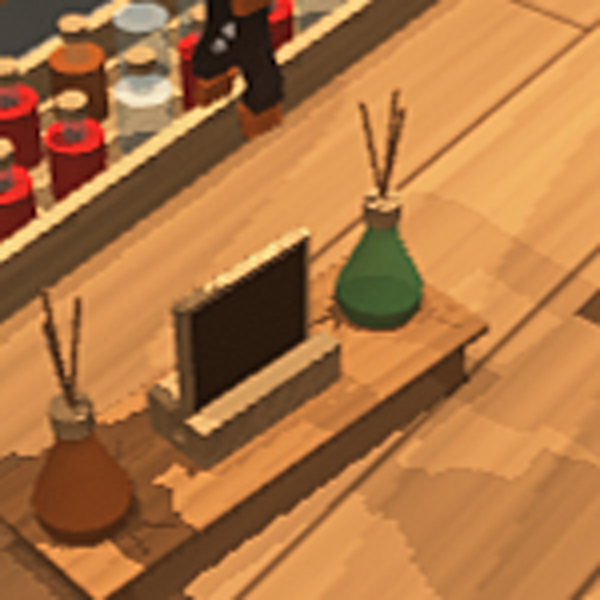

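View pics/w12.png

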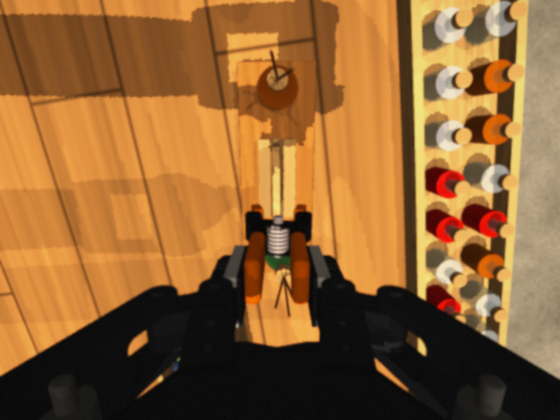

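>>> carry_out --moves '[[[0,0,0,-0.025,-0.03,0.3,-1],[0,0,0,0,0,0.5,-1],[0,0,0,0,0,0.5,-1],[0,0,0,0,0,0.4,-1],[0,0,0,0,0,0.2,-1],[0,0,0,0,0,0,-1],[0,0,0,0,0,0,-1],[0,0,0,0,0,0,-1]]]'

```text
time: 15.8
tool_pos: [0.6074, 0.0044, 0.2047]
tool_rot: [0.0, 0.998, -0.068, 0.001]
contact_force: [-0.3, -0.1, -0.2]
gripper_width: 0.331
```

```bash
python3 m12.py 13
```

```text
[[ 9.908e-01 -1.351e-01  2.100e-03  6.074e-01]
 [-1.351e-01 -9.908e-01 -2.000e-04  4.400e-03]
 [ 2.100e-03 -1.000e-04 -1.000e+00  2.047e-01]
 [ 0.000e+00  0.000e+00  0.000e+00  1.000e+00]] 0.33107536241490765 [-0.3050442  -0.11193345 -0.22460762] 15.8
side board top 206 ((0.6059388518333435, 0.0070917047560215), (0.08971601724624634, 0.009821689687669277), 82.56278228759766) 0.13539468573132912 tool [-0.00426341 -0.00897946  0.06933882]
foot 514 ((0.6064183712005615, 0.007128264755010605), (0.10240472108125687, 0.04806949570775032), 80.89341735839844)
   jaw -1 66 [[-0.0224, -0.0131, 0.0225], [-0.0181, -0.0095, 0.0405], [-0.0115, 0.0072, 0.0479]]
   jaw 1 64 [[0.0111, -0.0127, 0.0229], [0.0144, -0.0072, 0.0378], [0.0215, 0.0065, 0.0481]]
wrist board top 690 ((0.606190025806427, 0.0065430328249931335), (0.08950460702180862, 0.008219384588301182), 82.30821990966797) 0.13842390239745742 tool [-0.00157105 -0.02177548  0.06631366]
foot 2411 ((0.6070221066474915, 0.005751356482505798), (0.10020699352025986, 0.04607328772544861), 82.45099639892578)
   jaw -1 180 [[-0.022, -0.012, 0.0204], [-0.0161, -0.0106, 0.0318], [-0.0099, 0.0061, 0.0459]]
   jaw 1 172 [[0.0118, -0.0121, 0.0205], [0.0177, -0.0106, 0.0306], [0.0232, 0.0061, 0.0454]]
```

View pics/s13c.png

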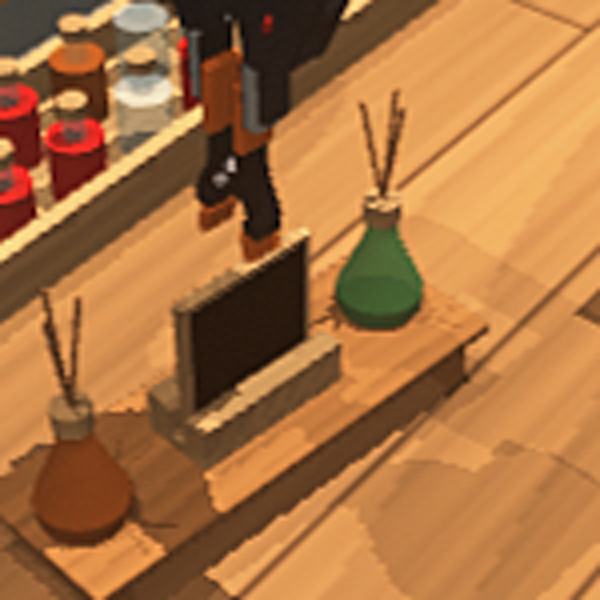

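View pics/w13.png

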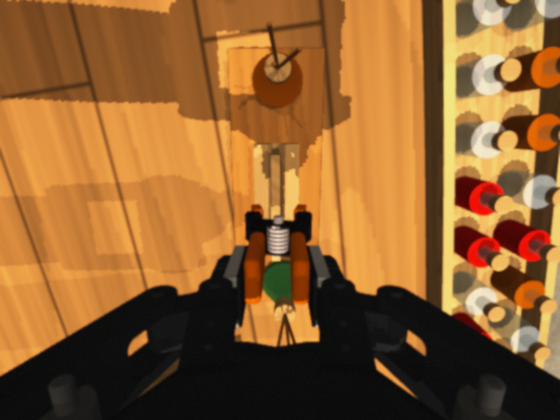

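>>> carry_out --moves '[[[0,0,0,-0.03,0,0.05,-1],[0,0,0,0,0,0.15,-1],[0,0,0,0,0,0.2,-1],[0,0,0,0,0,0.2,-1],[0,0,0,0,0,0.2,-1],[0,0,0,0,0,0.15,-1],[0,0,0,0,0,0.1,-1],[0,0,0,0,0,0,-1]]]'

```text
time: 16.57
tool_pos: [0.6046, 0.0049, 0.1595]
tool_rot: [-0.0, 0.998, -0.068, -0.001]
contact_force: [-0.2, 0.4, -0.7]
gripper_width: 0.33
```

>>> carry_out --moves '[[[0,0,0,0,0,0,-1],[0,0,0,0,0,0,-1],[0,0,0,0,0,0,-1],[0,0,0,0,0,0,-1]]]'

```text
time: 16.9
tool_pos: [0.6059, 0.0048, 0.1621]
tool_rot: [0.0, 0.998, -0.068, 0.001]
contact_force: [-0.5, 0.4, -0.9]
gripper_width: 0.329
```

```bash
python3 m12.py 14; python3 m9.py s14
```

```text
[[ 9.909e-01 -1.348e-01  1.100e-03  6.059e-01]
 [-1.348e-01 -9.909e-01 -1.000e-04  4.800e-03]
 [ 1.100e-03 -1.000e-04 -1.000e+00  1.621e-01]
 [ 0.000e+00  0.000e+00  0.000e+00  1.000e+00]] 0.32855207309578105 [-0.50392635  0.40888318 -0.86726072] 16.9
side board top 284 ((0.6035797595977783, 0.00898326188325882), (0.08367809653282166, 0.040939368307590485), 61.263668060302734) 0.13589208230991684 tool [-0.00291965 -0.0093329   0.02618552]
foot 510 ((0.6066027283668518, 0.0068425945937633514), (0.10215651243925095, 0.04839009791612625), 81.18998718261719)
   jaw -1 165 [[-0.0213, -0.0288, 0.0278], [-0.0041, -0.0107, 0.0405], [-0.0019, 0.0286, 0.0536]]
   jaw 1 34 [[0.0016, -0.0233, 0.0212], [0.013, -0.01, 0.0301], [0.0214, 0.0107, 0.0411]]
wrist board top 1506 ((0.6061565279960632, 0.0064430758357048035), (0.04793601110577583, 0.08229315280914307), 20.121326446533203) 0.1385523447590266 tool [ 0.00026656 -0.01061631  0.02352498]
foot 2672 ((0.6077203750610352, 0.010265376418828964), (0.09181572496891022, 0.04595388472080231), 82.6977767944336)
   jaw -1 364 [[-0.0222, -0.029, 0.0212], [-0.0038, -0.0118, 0.024], [-0.0004, 0.0173, 0.0451]]
   jaw 1 350 [[0.0003, -0.029, 0.0211], [0.0036, -0.0118, 0.0239], [0.0228, 0.0053, 0.0438]]
foot x [-0.02360156  0.02334678] y [-0.04860621  0.0502306 ]
0.085 119 [-0.0058 -0.0044 -0.004  -0.0003] [-0.0419  0.0451]
0.095 101 [-0.0056 -0.0044 -0.0042  0.0006] [-0.0425  0.045 ]
0.105 89 [-0.0055 -0.0043 -0.0039  0.0002] [-0.0437  0.0458]
0.115 110 [-0.0202 -0.0049 -0.0042  0.0018] [-0.0417  0.0449]
0.125 136 [-0.0195 -0.0048 -0.004   0.0133] [-0.043   0.0452]
```

View pics/s14c.png

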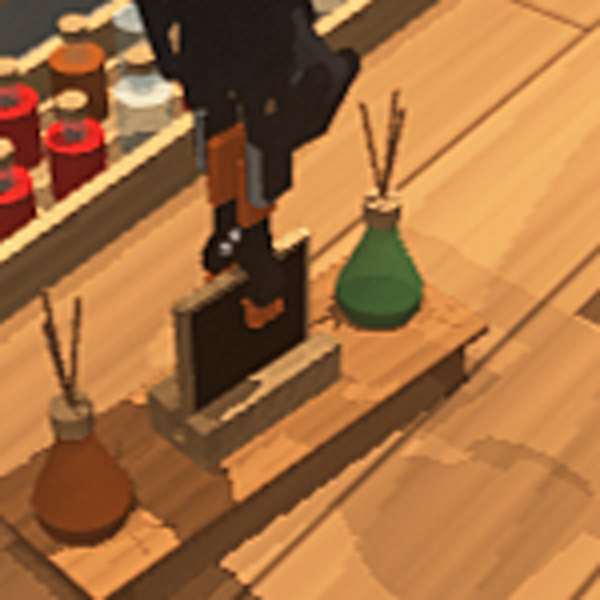

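View pics/w14.png

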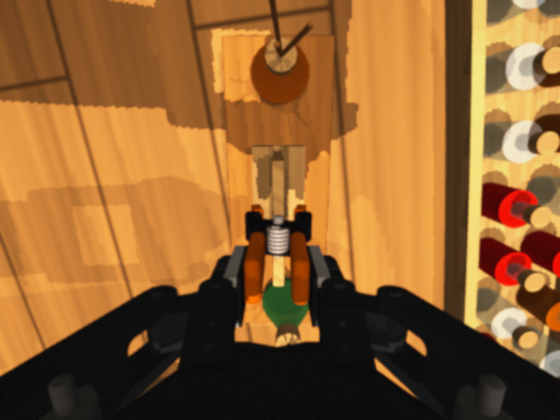

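>>> carry_out --moves '[[[0,0,0,0,0,0,-1],[0,0,0,0,0,0,-1],[0,0,0,0,0,0,-1],[0,0,0,0,0,0,-1],[0,0,0,0,0,0,-1],[0,0,0,0,0,0,-1],[0,0,0,0,0,0,-1],[0,0,0,0,0,0,-1]]]'

```text
time: 17.67
tool_pos: [0.6055, 0.0048, 0.1614]
tool_rot: [-0.0, 0.998, -0.068, -0.0]
contact_force: [0.3, -0.2, 0.5]
gripper_width: 0.327
```

Run:
```python
from h import *
s=state(); print(s['tool_pos'],s['joint_vel'].round(4),s['contact_force'],s['gripper_width'])
print(ticket.job_done())
```

```text
[0.60550737 0.00483111 0.16140385] [-0.0011  0.0024 -0.002  -0.0026 -0.0001 -0.0015] [ 0.27565248 -0.21435377  0.45479618] 0.3269878858954749
the job is handed in; nothing more can be done
None
```

The black board is standing in the foot's groove, released. The clip is off the tray and held squeezed open over the middle of the board's top edge. I handed the job in at 17.7 s; it reported no verdict.

**Board:** The last clear check, from the wrist camera after release, put the board's top at 0.138 m. It was within about 1 mm of the groove's centre along and across. The side camera agreed to within about 2 mm. It showed the same board position again with the clip in place.

**Clip:** The jaws were on both sides of the board, with the tips about 22 mm below the top edge. From the measured jaw gap, each side clears the board by roughly 6–7 mm. At hand-in the fingers were about 28 mm apart (clip at its stop), the arm was nearly still, and the wrist force was only noise-level (under 1 N).

**Disagreements:**
- **Fingertips:** Both cameras showed the real fingertips about 30 mm further back than the stated tool point (43 mm with the gripper open). Because of this the board was held by only its top few millimetres, but it went in without trouble. I corrected for the offset before gripping the clip.
- **Side vs wrist camera:** They differed by 1–2 mm throughout.

I did not measure the white board or the flasks afterwards. The pictures show them standing in place.

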